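Sort salvaged electronic parts back into their stock bins

TASK

Clear the loose parts off the electronics bench: put both heat sinks, the transformer and the capacitor each into the stock bin whose glued-on sample shows the same kind of part. Set every part down upright on the bin's floor, wholly inside the bin and the two heat sinks side by side, without dropping or flinging anything, and do not knock over or push away the little flux bottle that stands among them.

Things in the scene. Friction and masses are not known exactly. Their poses are not given: they have to be found in the camera images.
- heatsink_a: Loose bare aluminium heat sink, 40 x 40 x 40 mm, about 70 g: 6 mm base plate with five upright fins (3 mm thick, along its x). Grip across the outer fins (40 mm, along y) or fin ends (40 mm, along x). Origin: centre of the underside, z up. Stands upright on the bench at the start. The two are alike.
- heatsink_b: Loose bare aluminium heat sink, 40 x 40 x 40 mm, about 70 g: 6 mm base plate with five upright fins (3 mm thick, along its x). Grip across the outer fins (40 mm, along y) or fin ends (40 mm, along x). Origin: centre of the underside, z up. Stands upright on the bench at the start. The two are alike.
- transformer: Loose small transformer, about 250 g, 50 (x) x 40 (y) x 44 (z) mm: dark steel core 50 x 22 x 44 mm with a copper winding 40 mm across y (32 mm along x, 8 to 36 mm above the underside, between white flanges), on a steel foot 50 x 36 x 3 mm. Grip across the winding (40 mm, along y) or core ends (50 mm, along x). Origin: centre of the underside, z up; upright at the start.
- capacitor: Loose round can capacitor, standing upright, about 80 g: black cylinder 40 mm across and 47 mm high with an aluminium-rimmed top and two 5 mm brass screw terminals on it (52 mm in all). Origin: centre of its underside; z up.
- bin_heatsink: Fixed open grey bin, one of three alike: outer 106 (x) x 136 (y) x 22 (z) mm, walls and floor 3 mm, bay 100 x 130 mm. Origin: under the bay's middle, at bench height. On its +x side a 6 mm high ledge carries a glued-on sample showing what belongs in it: here a finned heat sink, centred 79 mm along +x from the origin, top 46 mm above the bench. The sample stays.
- bin_transformer: Fixed open grey bin, one of three alike: outer 106 (x) x 136 (y) x 22 (z) mm, walls and floor 3 mm, bay 100 x 130 mm. Origin: under the bay's middle, at bench height. On its +x side a 6 mm high ledge carries a glued-on sample showing what belongs in it: here a transformer, centred 79 mm along +x from the origin, top 50 mm above the bench. The sample stays.
- bin_capacitor: Fixed open grey bin, one of three alike: outer 106 (x) x 136 (y) x 22 (z) mm, walls and floor 3 mm, bay 100 x 130 mm. Origin: under the bay's middle, at bench height. On its +x side a 6 mm high ledge carries a glued-on sample showing what belongs in it: here a round can capacitor, centred 79 mm along +x from the origin, top 58 mm above the bench. The sample stays.
- flux_bottle: Bystander: a small loose amber bottle with a black cap, 28 mm across, 55 mm high, about 60 g, standing among the parts in the front row. It must not be knocked over or pushed away. Origin: centre of its underside; z up.

How it is judged:
By the outcome, as a careful person would: the job done as asked, in the order asked, and still so for the second after the job is handed in, with the robot touching nothing.
It also fails if it takes over 109 s, if anything falls off the work surface, if the arm or the gripper's body presses on something with over 40 N, if the wrist force passes 120 N, or if a joint passes its speed limit or range.

ROBOT

A 7-joint arm with a two-finger parallel gripper is mounted at the origin on the work surface. World frame = base frame: x ahead of the robot, y to its left, z up, the work surface at z = 0. Lengths are in m, angles in degrees, forces in N, time in s.
With the tool pointing down it reaches from about 0.4 to 0.85 m from the base axis. Payload 10.4 kg.
Tool frame: the origin (TCP) lies at the centre of the arm's flange, where the gripper is bolted on; the fingertips stand 182 mm ahead of it and the grasp point (between the pads) lies ahead of it (manip.tcp_to_grasp is the z of the grasp point in the tool frame, in m); z points along the fingers, y is the line along which they close (so a half turn about z gives the same grasp; the last joint's range is limited). The gripper opens to 87 mm and grips with 3 to 60 N. Pads are 19 mm wide; open, the fingers measure 117 mm over their backs; the gripper's body (75 mm by 190 mm) begins 51 mm behind the grasp point.
Start: joints at [-67.643, 19.034, -3.707, 83.658, 1.238, 77.344, -5.071], TCP at [0.251, 0.573, 0.405] pointing down, gripper open.
Joint ranges: [-148.97, 148.97], [-28.65, 121.19], [-84.17, 76.75], [9.2, 138.47], [-72.65, 252.65], [3.7, 117.97], [-149.18, 149.18]. Speed limits (degrees/s): [127.2, 127.2, 159.86, 159.86, 180, 180, 180].

INTERFACE

Orientations are given as [roll, pitch, yaw] about the fixed x, y, z axes, in that order (R = Rz(yaw) Ry(pitch) Rx(roll)).
In Python, from station import manip gives the robot as it stands. The module is installed in compiled form; this text tells all that it offers.
- The arm moves only by the tool send_rows, never from a script. Its argument "targets" is a list of rows, each an object of numbers: "dx", "dy", "dz": the shift along the tool's x, y, z in m; "rx", "ry", "rz": the turn, a rotation vector about the tool's x, y, z in rad. A call has exactly 5 rows; each row is the pose to reach, as a shift and turn from the pose commanded when the call began, along the tool's axes at that moment; what a row does not reach only later rows make up. A row lasts 1/12 s, in which the tool goes at most 41.7 mm and 7.16 degrees, less where a joint would pass 70% of its speed; a pose out of reach is approached as far as the arm can. A call with a gripper value outside its range is refused whole. "gripper" is the closure in counts, from 0 (fully open) to 255 (shut), set as the call begins (left out, the last holds). The fingers move at their own pace and stop on an object; "squeeze" is the grip in N (left out, the last holds). Time passes only in rows, so rows that repeat a pose let the fingers close, or fill a call up. It gives the time, the measured TCP pose, the force, the opening and the grip force at its end, in the units of the state.
- manip.sense(): the state, without advancing time (a new reading comes with each control period).
- manip.camera(name): name is "scene" or "top"; returns a dict with "image" (480x640x3 uint8, blue, green, red), "intrinsics" (3x3 intrinsics, pixels), "k1" (the pictures are not rectified: a ray, as slopes to the right and down, at radius r is drawn at 1 + k1 r^2 times it, then the intrinsics apply), "eye" and "orientation" of the camera in the world. Camera axes: x right, y down, z forward; pixel columns grow to the right and rows downward; lengths in m; the calibration is good to about 2 mm. A picture is of the moment at which its call begins. There is no depth.
- manip.hand_in(): hands the job in; it is judged then, once.
The state is a dict: "clock": time; "joints": joint angles; "qd": joint speeds; "joint_efforts": joint torques, N m; "ee_pos": TCP position; "tool_rot": TCP orientation; "wrist_force": force on the tool from outside, world axes, zero at the start; "ft_torque": the same for the moment, N m; "finger_gap": opening from 0.0 (shut) to 1.0 (fully open); "finger_force": force on a finger pad.
Only numpy, scipy, OpenCV 4.12 (cv2) and the standard library are available. Lean on these libraries where they do the work, as an engineer would, in place of code of your own. Each camera call takes 0.05 s, during which the arm holds its last target. There are 200 camera calls.

## Working session

There is one attempt and no reset: what is moved stays moved. The work goes in short steps, Python scripts to look and compute and a tool call to move; the robot and the scene stay as the last step left them, time stands still between calls to the robot, and variables do not carry over. Pictures are saved under pics/ and viewed, at most 14 in all, crops included, and the job is handed in when it is done.

Besides the shell and the picture viewer there is one more tool, called after ">>>" as name(argument=value, ...) on one line, values as JSON. send_rows: Moves the arm, as the interface text tells. Its arguments: {"type":"object","properties":{"targets":{"type":"array"},"gripper":{"type":"number"},"squeeze":{"type":"number"}},"required":["targets"]}

```bash
mkdir -p pics
python3 - <<'E'
from station import manip
import cv2,numpy as np
print(manip.sense(), manip.tcp_to_grasp)
for n in("top","scene"):
    c=manip.camera(n); cv2.imwrite(f"pics/{n}0.png",c["image"]); print(n,c["intrinsics"],c["k1"],c["eye"],c["orientation"])
E
```

```text
{'clock': 0.0, 'joints': array([-67.64238426,  19.0702297 ,  -3.70792749,  83.7062558 ,
         1.23685272,  77.34429019,  -5.06889893]), 'qd': array([ 0.04199826,  0.03036528, -0.03638572, -0.04301909, -0.0516777 ,
        0.01051917, -0.03741252]), 'joint_efforts': array([ 6.84019069e-04, -6.23260331e+01,  2.49568652e-02, -3.89893270e+01,
       -6.14272454e-02,  4.00762120e-02,  1.81705718e-04]), 'ee_pos': array([0.2506723 , 0.57237639, 0.40397073]), 'tool_rot': array([-1.79919096e+02,  2.84934395e-03,  1.56351172e+02]), 'wrist_force': array([-0.50578785, -0.38001202, -0.62644208]), 'ft_torque': array([-0.00583592,  0.02958703,  0.0169316 ]), 'finger_force': 0.0, 'finger_gap': 0.9980715844558397} 0.1635
top [[579.87527962   0.         323.8357536 ]
 [  0.         579.87527962 241.83080018]
 [  0.           0.           1.        ]] -0.10055948341396509 [ 0.38303195 -0.00683691  1.04140055] [-172.07528362    1.11656909  -90.26617164]
scene [[557.56013988   0.         321.66269996]
 [  0.         557.56013988 248.93142851]
 [  0.           0.           1.        ]] 0.028601498849245358 [1.10190322 0.59478278 0.56099298] [-122.38039571   -0.27356149  136.12730647]
```

View pics/top0.png

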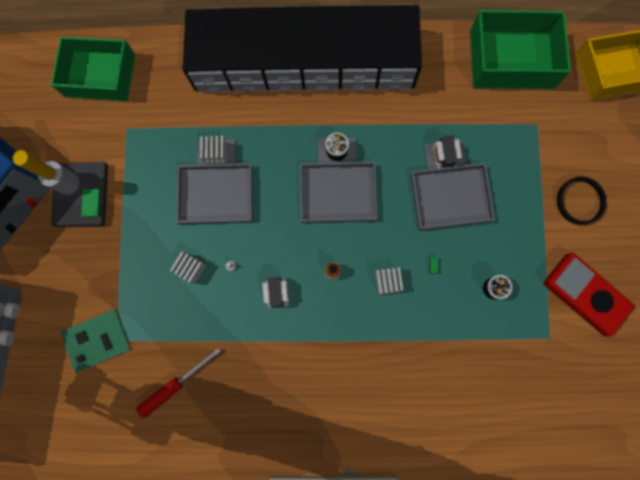

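View pics/scene0.png

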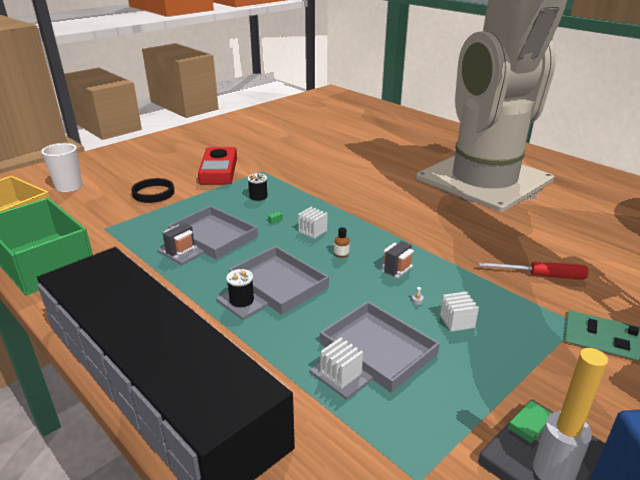

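The top view has image up = world +x. The bins from left to right are heat sink (215,193), capacitor (340,192) and transformer (453,196). The parts are heat sink (187,267), transformer (276,292), bottle (333,270), heat sink (390,280) and capacitor (500,287), with small clutter at (231,266) and (434,265). Next I'll enlarge crops.

```bash
cat > h.py <<'E'
import numpy as np,cv2
from scipy.spatial.transform import Rotation as R
from station import manip
CAL={"top":(579.87527962,323.8357536,241.83080018,-0.10055948341396509,[0.38303195,-0.00683691,1.04140055],[-172.07528362,1.11656909,-90.26617164]),
"scene":(557.56013988,321.66269996,248.93142851,0.028601498849245358,[1.10190322,0.59478278,0.56099298],[-122.38039571,-0.27356149,136.12730647])}
def w(u,v,z,cam="top"):
    f,cx,cy,k,e,o=CAL[cam]
    d=np.array([(u-cx)/f,(v-cy)/f]); s=d.copy()
    for _ in range(20): s=d/(1+k*(s@s))
    r=R.from_euler('xyz',o,degrees=True).apply([*s,1]); e=np.array(e)
    return e+r*(z-e[2])/r[2]
def p(P,cam="top"):
    f,cx,cy,k,e,o=CAL[cam]
    c=R.from_euler('xyz',o,degrees=True).inv().apply(np.array(P)-e); s=c[:2]/c[2]
    s=s*(1+k*(s@s)); return s*f+[cx,cy]
def crop(name,cam,x0,y0,x1,y1,k,img=None):
    im=manip.camera(cam)["image"] if img is None else cv2.imread(img)
    cv2.imwrite(f"pics/{name}.png",cv2.resize(im[y0:y1,x0:x1],None,fx=k,fy=k,interpolation=cv2.INTER_CUBIC))
E
python3 - <<'E'
from h import *
import cv2
im=cv2.imread("pics/top0.png"); k=5
a=im[245:315,160:310];b=im[245:315,375:525]
# stack left parts & right parts
s=cv2.resize(np.vstack([im[250:310,160:310],im[250:310,375:525]]),None,fx=5,fy=5,interpolation=cv2.INTER_CUBIC)
cv2.imwrite("pics/parts.png",cv2.convertScaleAbs(s,alpha=1.3))
s=cv2.resize(np.vstack([im[130:235,170:360][:, :190],im[130:235,310:500]]),None,fx=2.8,fy=2.8,interpolation=cv2.INTER_CUBIC)
cv2.imwrite("pics/bins.png",s)
E
```

```text
(no output)
```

View pics/parts.png

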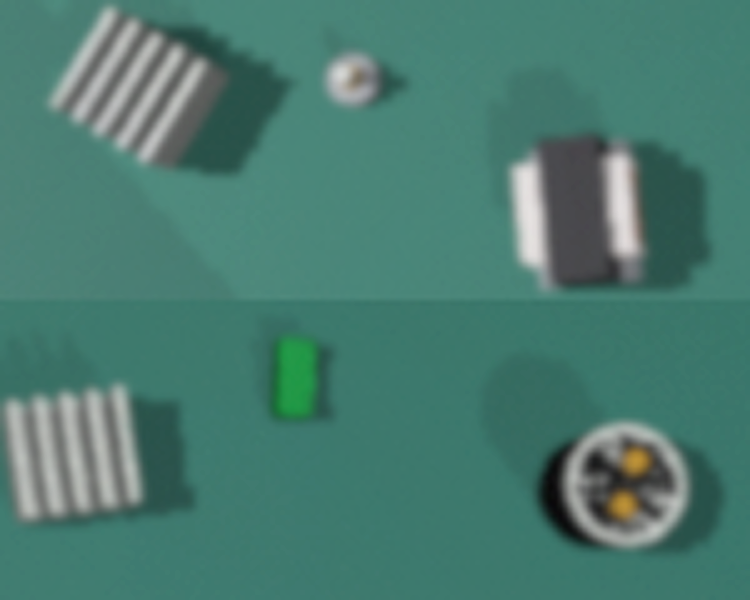

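View pics/bins.png

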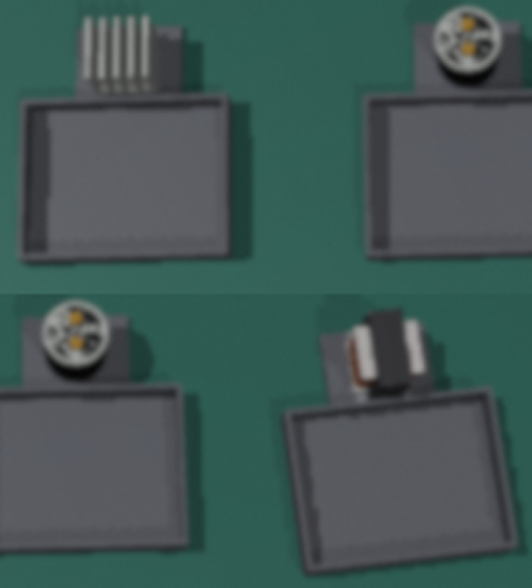

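Run:
```python
from h import *
def conv(pts,s,ox,oy,z): return np.array([w((x+.5)/s-.5+ox,(y+.5)/s-.5+oy,z)[:2] for x,y in pts])
def rep(n,P):
    e=P-np.roll(P,-1,0); L=np.linalg.norm(e,axis=1)
    print(n,"c",P.mean(0).round(4),"sides",L.round(4),"ang",np.degrees(np.arctan2(e[:,1],e[:,0])).round(1))
rep("HSL",conv([(106,8),(212,66),(157,163),(52,104)],5,160,250,.04))
rep("TR",conv([(537,138),(605,134),(613,283),(545,287)],5,160,250,.044))
rep("HSR",conv([(5,102),(127,85),(143,200),(20,220)],5,375,250,.04))
print("cap",conv([(626,185)],5,375,250,.047),"rad",conv([(689,185),(563,185)],5,375,250,.047))
print("bottle",w(333,270,.055))
for n,z in(("white",(231,266)),("green",(434,265))): print(n,w(*z,.01))
rep("BH",conv([(22,98),(229,97),(229,261),(20,263)],2.8,170,130,.022))
rep("BC",np.vstack([conv([(363,96)],2.8,170,130,.022),conv([(181,93),(190,255)],2.8,310,130,.022),conv([(365,258)],2.8,170,130,.022)]))
rep("BT",conv([(284,114),(495,95),(520,254),(308,281)],2.8,310,130,.022))
```

```text
HSL c [0.4805 0.2539] sides [0.0435 0.0387 0.0433 0.0385] ang [  61.6  -28.9 -118.7  151.5]
TR c [0.436  0.0972] sides [0.0236 0.0514 0.0234 0.0514] ang [  93.1    3.3  -86.8 -176.5]
HSR c [ 0.4553 -0.1009] sides [0.0428 0.0401 0.043  0.0411] ang [  97.5    6.7  -81.2 -173.7]
cap [[ 0.44158424 -0.29049307]] rad [[ 0.44134444 -0.31249662]
 [ 0.44181511 -0.26856323]]
bottle [ 0.47181474 -0.00366278  0.055     ]
white [0.48411585 0.17959575 0.01      ]
green [ 0.48348782 -0.18403345  0.01      ]
BH c [0.6147 0.2107] sides [0.1366 0.1082 0.1357 0.1097] ang [  89.4    0.8  -90.  -178.7]
BC c [ 0.6151 -0.0131] sides [0.136  0.1065 0.1383 0.1066] ang [  90.3    2.   -89.6 -179.2]
BT c [ 0.6068 -0.2208] sides [0.1384 0.1055 0.1377 0.11  ] ang [  95.     6.   -83.1 -173.6]
```

```bash
cat >> h.py <<'E'
G=manip.tcp_to_grasp
def cur():
    s=manip.sense(); return np.array([*s["ee_pos"][:2],s["ee_pos"][2]-G,s["tool_rot"][2]-90]),s
def plan(wps,start=None):
    """wps: (x,y,z grasp, angle of tool y, calls); prints one (dx,dy,dz,rz) per call"""
    c,s=cur(); print("now",c.round(4),"t",round(s["clock"],2),"gap",round(s["finger_gap"]*87,1),"F",round(s["finger_force"],1),"wf",s["wrist_force"].round(1),"rp",s["tool_rot"][:2].round(2),"j7",s["joints"][6].round(0))
    for x,y,z,a,n in wps:
        t=np.array([x,y,z,a]); d=t-c; d[3]=(d[3]+180)%360-180
        for i in range(n):
            q=np.radians(c[3]+90); e=d/n
            print("  dx %.4f dy %.4f dz %.4f rz %.4f"%(e[0]*np.cos(q)+e[1]*np.sin(q),e[0]*np.sin(q)-e[1]*np.cos(q),-e[2],-np.radians(e[3])))
            c=c+e
        print(" --",t)
E
python3 - <<'E'
from h import *
plan([(.4805,.2539,.13,-28.6,3)])
E
```

```text
now [ 0.2507  0.5724  0.2406 66.3486] t 0.1 gap 87.2 F 0.0 wf [ 0.8 -1.2 -0.1] rp [-179.93    0.  ] j7 -5.0
  dx -0.1128 dy -0.0665 dz 0.0369 rz 0.5524
  dx -0.1309 dy 0.0025 dz 0.0369 rz 0.5524
  dx -0.1101 dy 0.0708 dz 0.0369 rz 0.5524
 -- [  0.4805   0.2539   0.13   -28.6   ]
```

>>> send_rows(targets=[{"dx":-0.023,"dy":-0.013,"dz":0.007,"rz":0.11},{"dx":-0.046,"dy":-0.027,"dz":0.015,"rz":0.22},{"dx":-0.068,"dy":-0.04,"dz":0.022,"rz":0.33},{"dx":-0.09,"dy":-0.053,"dz":0.03,"rz":0.44},{"dx":-0.113,"dy":-0.0665,"dz":0.037,"rz":0.552}], gripper=0, squeeze=30)

```text
invalid input
```

>>> send_rows(targets=[{"dx":-0.026,"dy":0.0005,"dz":0.007,"rz":0.11},{"dx":-0.052,"dy":0.001,"dz":0.015,"rz":0.22},{"dx":-0.079,"dy":0.0015,"dz":0.022,"rz":0.33},{"dx":-0.105,"dy":0.002,"dz":0.03,"rz":0.44},{"dx":-0.131,"dy":0.0025,"dz":0.037,"rz":0.552}])

```text
invalid input
```

>>> send_rows(targets=[{"dx":-0.026,"dy":0.017,"dz":0.007,"rz":0.13},{"dx":-0.052,"dy":0.034,"dz":0.015,"rz":0.25},{"dx":-0.08,"dy":0.051,"dz":0.025,"rz":0.37},{"dx":-0.11,"dy":0.071,"dz":0.037,"rz":0.49},{"dx":-0.11,"dy":0.071,"dz":0.037,"rz":0.552}])

```text
invalid input
```

Run:
```python
from h import *
plan([(.4805,.2539,.025,-28.6,1)])
```

```text
now [ 0.2507  0.5724  0.2406 66.3486] t 0.1 gap 87.2 F 0.0 wf [ 0.8 -1.2 -0.1] rp [-179.93    0.  ] j7 -5.0
  dx -0.3383 dy -0.1996 dz 0.2156 rz 1.6572
 -- [ 4.805e-01  2.539e-01  2.500e-02 -2.860e+01]
```

>>> send_rows(targets=[{"dx":-0.023,"dy":-0.013,"dz":0.007,"rx":0,"ry":0,"rz":0.11},{"dx":-0.046,"dy":-0.027,"dz":0.015,"rx":0,"ry":0,"rz":0.22},{"dx":-0.068,"dy":-0.04,"dz":0.022,"rx":0,"ry":0,"rz":0.33},{"dx":-0.09,"dy":-0.053,"dz":0.03,"rx":0,"ry":0,"rz":0.44},{"dx":-0.113,"dy":-0.0665,"dz":0.037,"rx":0,"ry":0,"rz":0.552}], gripper=0, squeeze=30)

```text
clock: 0.52
ee_pos: [0.3279, 0.4651, 0.3669]
tool_rot: [-180.0, 0.0, 124.4]
wrist_force: [0.5, -0.0, 0.4]
finger_gap: 1.003
finger_force: 0.0
```

>>> send_rows(targets=[{"dx":-0.026,"dy":0.0005,"dz":0.007,"rx":0,"ry":0,"rz":0.11},{"dx":-0.052,"dy":0.001,"dz":0.015,"rx":0,"ry":0,"rz":0.22},{"dx":-0.079,"dy":0.0015,"dz":0.022,"rx":0,"ry":0,"rz":0.33},{"dx":-0.105,"dy":0.002,"dz":0.03,"rx":0,"ry":0,"rz":0.44},{"dx":-0.131,"dy":0.0025,"dz":0.037,"rx":0,"ry":0,"rz":0.552}])

```text
clock: 0.93
ee_pos: [0.4047, 0.3587, 0.3301]
tool_rot: [-180.0, 0.0, 92.8]
wrist_force: [0.5, -0.2, -0.5]
finger_gap: 0.998
finger_force: 0.0
```

>>> send_rows(targets=[{"dx":-0.026,"dy":0.017,"dz":0.007,"rx":0,"ry":0,"rz":0.12},{"dx":-0.052,"dy":0.034,"dz":0.015,"rx":0,"ry":0,"rz":0.24},{"dx":-0.08,"dy":0.051,"dz":0.025,"rx":0,"ry":0,"rz":0.36},{"dx":-0.11,"dy":0.071,"dz":0.037,"rx":0,"ry":0,"rz":0.48},{"dx":-0.11,"dy":0.071,"dz":0.037,"rx":0,"ry":0,"rz":0.552}])

```text
clock: 1.35
ee_pos: [0.4841, 0.2469, 0.2917]
tool_rot: [179.9, 0.2, 60.6]
wrist_force: [-0.2, -1.2, 0.5]
finger_gap: 1.0
finger_force: 0.0
```

Run:
```python
from h import *
plan([(.4805,.2539,.025,-28.6,1)])
crop("c1","top",130,210,290,330,5)
```

```text
now [  0.4841   0.2469   0.1282 -29.4072] t 1.35 gap 87.0 F 0.0 wf [-0.2 -1.2  0.5] rp [179.9    0.24] j7 -57.0
  dx 0.0043 dy -0.0066 dz 0.1032 rz -0.0141
 -- [ 4.805e-01  2.539e-01  2.500e-02 -2.860e+01]
```

View pics/c1.png

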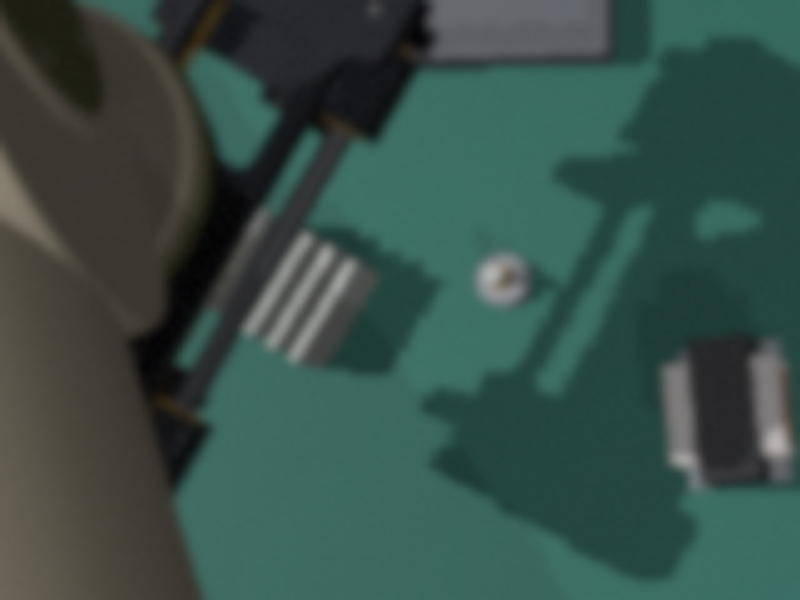

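The crop shows heat sink A between the open fingers. The finger line runs along the fins, from about (180,420) to (340,120). I'll descend in two steps, re-reading the pose between them.

>>> send_rows(targets=[{"dx":0,"dy":0,"dz":0.01,"rx":0,"ry":0,"rz":0},{"dx":0,"dy":0,"dz":0.03,"rx":0,"ry":0,"rz":0},{"dx":0,"dy":0,"dz":0.05,"rx":0,"ry":0,"rz":0},{"dx":0,"dy":0,"dz":0.05,"rx":0,"ry":0,"rz":0},{"dx":0,"dy":0,"dz":0.05,"rx":0,"ry":0,"rz":0}])

```text
clock: 1.82
ee_pos: [0.4801, 0.2549, 0.2429]
tool_rot: [-179.9, 0.1, 61.7]
wrist_force: [0.5, 0.2, 1.5]
finger_gap: 1.002
finger_force: 0.0
```

Run:
```python
from h import *
plan([(.4805,.2539,.025,-28.6,1)])
```

```text
now [  0.4801   0.2549   0.0794 -28.3153] t 1.82 gap 87.1 F 0.0 wf [0.5 0.2 1.5] rp [-1.7992e+02  1.1000e-01] j7 -56.0
  dx -0.0007 dy 0.0008 dz 0.0544 rz 0.0050
 -- [ 4.805e-01  2.539e-01  2.500e-02 -2.860e+01]
```

>>> send_rows(targets=[{"dx":0,"dy":0,"dz":0.015,"rx":0,"ry":0,"rz":0},{"dx":-0.0007,"dy":0.0008,"dz":0.03,"rx":0,"ry":0,"rz":0.005},{"dx":-0.0007,"dy":0.0008,"dz":0.045,"rx":0,"ry":0,"rz":0.005},{"dx":-0.0007,"dy":0.0008,"dz":0.0545,"rx":0,"ry":0,"rz":0.005},{"dx":-0.0007,"dy":0.0008,"dz":0.0545,"rx":0,"ry":0,"rz":0.005}])

```text
clock: 2.23
ee_pos: [0.4809, 0.2534, 0.1884]
tool_rot: [-179.9, 0.1, 61.3]
wrist_force: [-0.7, -0.1, -0.9]
finger_gap: 0.997
finger_force: 0.0
```

>>> send_rows(targets=[{"dx":0,"dy":0,"dz":0,"rx":0,"ry":0,"rz":0},{"dx":0,"dy":0,"dz":0,"rx":0,"ry":0,"rz":0},{"dx":0,"dy":0,"dz":0,"rx":0,"ry":0,"rz":0},{"dx":0,"dy":0,"dz":0,"rx":0,"ry":0,"rz":0},{"dx":0,"dy":0,"dz":0,"rx":0,"ry":0,"rz":0}], gripper=160, squeeze=25)

```text
clock: 2.65
ee_pos: [0.4816, 0.2532, 0.1898]
tool_rot: [180.0, -0.1, 61.2]
wrist_force: [0.4, 0.9, 0.5]
finger_gap: 0.705
finger_force: 0.0
```

>>> send_rows(targets=[{"dx":0,"dy":0,"dz":0,"rx":0,"ry":0,"rz":0},{"dx":0,"dy":0,"dz":0,"rx":0,"ry":0,"rz":0},{"dx":0,"dy":0,"dz":0,"rx":0,"ry":0,"rz":0},{"dx":0,"dy":0,"dz":0,"rx":0,"ry":0,"rz":0},{"dx":0,"dy":0,"dz":0,"rx":0,"ry":0,"rz":0}])

```text
clock: 3.07
ee_pos: [0.4814, 0.253, 0.1893]
tool_rot: [-180.0, -0.0, 61.2]
wrist_force: [-0.4, 0.3, 1.2]
finger_gap: 0.46
finger_force: 25.0
```

Run:
```python
from h import *
plan([(.4805,.2539,.12,-28.6,1),(.6147,.2377,.12,.4,1)])
```

```text
now [ 4.81400e-01  2.53000e-01  2.58000e-02 -2.88154e+01] t 3.07 gap 40.0 F 25.0 wf [-0.4  0.3  1.2] rp [-179.99   -0.  ] j7 -54.0
  dx 0.0003 dy -0.0012 dz -0.0942 rz -0.0038
 -- [  0.4805   0.2539   0.12   -28.6   ]
  dx 0.0500 dy 0.1256 dz -0.0000 rz -0.5061
 -- [0.6147 0.2377 0.12   0.4   ]
```

>>> send_rows(targets=[{"dx":0,"dy":0,"dz":-0.01,"rx":0,"ry":0,"rz":0},{"dx":0,"dy":0,"dz":-0.035,"rx":0,"ry":0,"rz":0},{"dx":0,"dy":0,"dz":-0.065,"rx":0,"ry":0,"rz":0},{"dx":0,"dy":0,"dz":-0.085,"rx":0,"ry":0,"rz":0},{"dx":0,"dy":0,"dz":-0.094,"rx":0,"ry":0,"rz":0}])

```text
clock: 3.48
ee_pos: [0.4822, 0.2531, 0.2868]
tool_rot: [179.9, -0.2, 61.2]
wrist_force: [0.5, -0.5, 0.8]
finger_gap: 0.459
finger_force: 25.0
```

>>> send_rows(targets=[{"dx":0.006,"dy":0.015,"dz":0,"rx":0,"ry":0,"rz":-0.06},{"dx":0.018,"dy":0.045,"dz":0,"rx":0,"ry":0,"rz":-0.18},{"dx":0.032,"dy":0.08,"dz":0,"rx":0,"ry":0,"rz":-0.3},{"dx":0.044,"dy":0.11,"dz":0,"rx":0,"ry":0,"rz":-0.42},{"dx":0.05,"dy":0.1255,"dz":0,"rx":0,"ry":0,"rz":-0.506}])

```text
clock: 3.9
ee_pos: [0.6182, 0.2348, 0.2825]
tool_rot: [180.0, 0.1, 90.4]
wrist_force: [0.2, -0.3, -0.3]
finger_gap: 0.451
finger_force: 25.0
```

>>> send_rows(targets=[{"dx":0,"dy":0,"dz":0,"rx":0,"ry":0,"rz":0},{"dx":0,"dy":0,"dz":0.01,"rx":0,"ry":0,"rz":0},{"dx":0,"dy":0,"dz":0.025,"rx":0,"ry":0,"rz":0},{"dx":0,"dy":0,"dz":0.03,"rx":0,"ry":0,"rz":0},{"dx":0,"dy":0,"dz":0.03,"rx":0,"ry":0,"rz":0}])

```text
clock: 4.32
ee_pos: [0.6139, 0.2367, 0.251]
tool_rot: [-179.8, 0.1, 90.2]
wrist_force: [-0.2, -0.3, -0.4]
finger_gap: 0.453
finger_force: 25.0
```

Run:
```python
from h import *
plan([(.6147,.2377,.0295,.4,1)])
im=manip.camera("top")["image"];im2=manip.camera("scene")["image"]
cv2.imwrite("pics/p1.png",np.hstack([cv2.resize(im[130:250,150:290],(467,400)),cv2.resize(im2[280:400,290:460],(330,233+167))]))
```

```text
now [0.6139 0.2367 0.0875 0.169 ] t 4.32 gap 39.4 F 25.0 wf [-0.2 -0.3 -0.4] rp [-1.7978e+02  7.0000e-02] j7 -19.0
  dx 0.0010 dy 0.0008 dz 0.0580 rz -0.0040
 -- [0.6147 0.2377 0.0295 0.4   ]
```

View pics/p1.png

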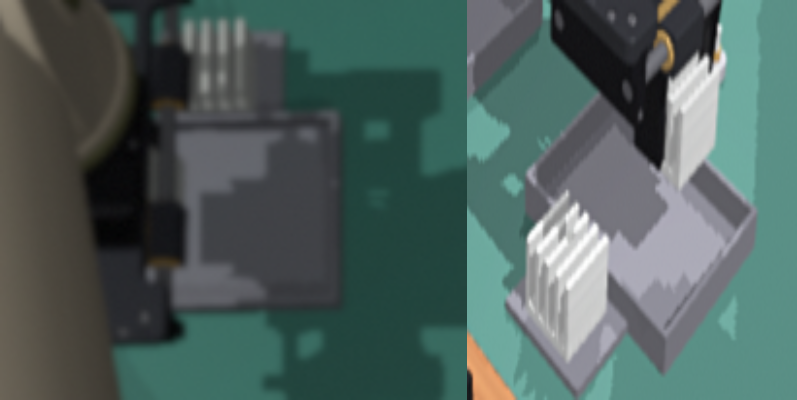

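The right half shows the heat sink upright in the gripper over the left end of its bin. The left half shows the fingers at bin (165,100)-(165,250), within the bin's x extent. I'll lower it.

>>> send_rows(targets=[{"dx":0.001,"dy":0.0008,"dz":0.012,"rx":0,"ry":0,"rz":0},{"dx":0.001,"dy":0.0008,"dz":0.028,"rx":0,"ry":0,"rz":0},{"dx":0.001,"dy":0.0008,"dz":0.044,"rx":0,"ry":0,"rz":0},{"dx":0.001,"dy":0.0008,"dz":0.052,"rx":0,"ry":0,"rz":0},{"dx":0.001,"dy":0.0008,"dz":0.055,"rx":0,"ry":0,"rz":0}])

```text
clock: 4.83
ee_pos: [0.6157, 0.2373, 0.1966]
tool_rot: [-179.9, 0.0, 90.2]
wrist_force: [0.5, 0.2, -0.4]
finger_gap: 0.46
finger_force: 25.0
```

>>> send_rows(targets=[{"dx":0,"dy":0,"dz":0.001,"rx":0,"ry":0,"rz":0},{"dx":0,"dy":0,"dz":0.002,"rx":0,"ry":0,"rz":0},{"dx":0,"dy":0,"dz":0.003,"rx":0,"ry":0,"rz":0},{"dx":0,"dy":0,"dz":0.003,"rx":0,"ry":0,"rz":0},{"dx":0,"dy":0,"dz":0.003,"rx":0,"ry":0,"rz":0}])

```text
clock: 5.25
ee_pos: [0.6165, 0.2374, 0.1958]
tool_rot: [180.0, -0.0, 90.2]
wrist_force: [-1.0, 0.4, 0.3]
finger_gap: 0.454
finger_force: 25.0
```

Run:
```python
from h import *
plan([(.6147,.2377,.0295,.4,1)])
```

```text
now [0.6165 0.2374 0.0323 0.1681] t 5.25 gap 39.5 F 25.0 wf [-1.   0.4  0.3] rp [ 1.7996e+02 -3.0000e-02] j7 -18.0
  dx 0.0003 dy -0.0018 dz 0.0028 rz -0.0040
 -- [0.6147 0.2377 0.0295 0.4   ]
```

>>> send_rows(targets=[{"dx":0,"dy":-0.001,"dz":0.001,"rx":0,"ry":0,"rz":0},{"dx":0,"dy":-0.001,"dz":0.002,"rx":0,"ry":0,"rz":0},{"dx":0,"dy":-0.001,"dz":0.0025,"rx":0,"ry":0,"rz":0},{"dx":0,"dy":-0.001,"dz":0.003,"rx":0,"ry":0,"rz":0},{"dx":0,"dy":-0.001,"dz":0.003,"rx":0,"ry":0,"rz":0}])

```text
clock: 5.67
ee_pos: [0.6153, 0.2373, 0.1924]
tool_rot: [-180.0, -0.0, 90.2]
wrist_force: [-2.0, 0.6, 0.9]
finger_gap: 0.457
finger_force: 25.0
```

Run:
```python
from h import *
plan([(.6147,.2377,.0288,.4,1)])
```

```text
now [0.6153 0.2373 0.0289 0.1736] t 5.67 gap 39.8 F 25.0 wf [-2.   0.6  0.9] rp [-1.8e+02 -1.0e-02] j7 -18.0
  dx 0.0004 dy -0.0006 dz 0.0001 rz -0.0040
 -- [0.6147 0.2377 0.0288 0.4   ]
```

>>> send_rows(targets=[{"dx":0,"dy":0,"dz":0.0003,"rx":0,"ry":0,"rz":0},{"dx":0,"dy":0,"dz":0.0006,"rx":0,"ry":0,"rz":0},{"dx":0,"dy":0,"dz":0.0008,"rx":0,"ry":0,"rz":0},{"dx":0,"dy":0,"dz":0.0008,"rx":0,"ry":0,"rz":0},{"dx":0,"dy":0,"dz":0.0008,"rx":0,"ry":0,"rz":0}])

```text
clock: 6.08
ee_pos: [0.6153, 0.2373, 0.1923]
tool_rot: [-180.0, -0.0, 90.2]
wrist_force: [-5.1, -1.3, 7.7]
finger_gap: 0.449
finger_force: 25.0
```

Contact with the floor reads 7.7 N, so I'll open to about 58 mm and rise.

>>> send_rows(targets=[{"dx":0,"dy":0,"dz":-0.0005,"rx":0,"ry":0,"rz":0},{"dx":0,"dy":0,"dz":-0.0005,"rx":0,"ry":0,"rz":0},{"dx":0,"dy":0,"dz":-0.0005,"rx":0,"ry":0,"rz":0},{"dx":0,"dy":0,"dz":-0.0005,"rx":0,"ry":0,"rz":0},{"dx":0,"dy":0,"dz":-0.0005,"rx":0,"ry":0,"rz":0}], gripper=88)

```text
clock: 6.5
ee_pos: [0.6153, 0.2374, 0.1918]
tool_rot: [-180.0, -0.0, 90.2]
wrist_force: [-0.7, 0.2, 0.2]
finger_gap: 0.643
finger_force: 0.0
```

>>> send_rows(targets=[{"dx":0,"dy":0,"dz":-0.005,"rx":0,"ry":0,"rz":0},{"dx":0,"dy":0,"dz":-0.02,"rx":0,"ry":0,"rz":0},{"dx":0,"dy":0,"dz":-0.05,"rx":0,"ry":0,"rz":0},{"dx":0,"dy":0,"dz":-0.08,"rx":0,"ry":0,"rz":0},{"dx":0,"dy":0,"dz":-0.1,"rx":0,"ry":0,"rz":0}])

```text
clock: 6.92
ee_pos: [0.6157, 0.2373, 0.2952]
tool_rot: [179.9, -0.1, 90.2]
wrist_force: [0.4, 0.1, -0.1]
finger_gap: 0.659
finger_force: 0.0
```

Run:
```python
from h import *
plan([(.4553,-.1009,.13,7,3)])
```

```text
now [0.6157 0.2373 0.1317 0.1591] t 6.92 gap 57.4 F 0.0 wf [ 0.4  0.1 -0.1] rp [ 1.7985e+02 -7.0000e-02] j7 -19.0
  dx -0.1126 dy -0.0538 dz 0.0006 rz -0.0398
  dx -0.1104 dy -0.0582 dz 0.0006 rz -0.0398
  dx -0.1080 dy -0.0626 dz 0.0006 rz -0.0398
 -- [ 0.4553 -0.1009  0.13    7.    ]
```

>>> send_rows(targets=[{"dx":-0.02,"dy":-0.01,"dz":0,"rx":0,"ry":0,"rz":0},{"dx":-0.055,"dy":-0.026,"dz":0,"rx":0,"ry":0,"rz":0},{"dx":-0.092,"dy":-0.044,"dz":0,"rx":0,"ry":0,"rz":0},{"dx":-0.129,"dy":-0.062,"dz":0,"rx":0,"ry":0,"rz":0},{"dx":-0.165,"dy":-0.079,"dz":0,"rx":0,"ry":0,"rz":0}], gripper=10)

```text
clock: 7.33
ee_pos: [0.5356, 0.0704, 0.2923]
tool_rot: [180.0, -0.0, 90.2]
wrist_force: [2.1, -0.9, 0.2]
finger_gap: 0.921
finger_force: 0.0
```

>>> send_rows(targets=[{"dx":-0.037,"dy":-0.018,"dz":0,"rx":0,"ry":0,"rz":0},{"dx":-0.073,"dy":-0.035,"dz":0,"rx":0,"ry":0,"rz":0},{"dx":-0.11,"dy":-0.053,"dz":0,"rx":0,"ry":0,"rz":0},{"dx":-0.147,"dy":-0.07,"dz":0,"rx":0,"ry":0,"rz":0},{"dx":-0.173,"dy":-0.0825,"dz":0,"rx":0,"ry":0,"rz":0}])

```text
clock: 7.75
ee_pos: [0.453, -0.1044, 0.2924]
tool_rot: [180.0, -0.0, 90.0]
wrist_force: [0.4, -0.5, 0.1]
finger_gap: 0.958
finger_force: 0.0
```

>>> send_rows(targets=[{"dx":0,"dy":0,"dz":0.01,"rx":0,"ry":0,"rz":-0.06},{"dx":0,"dy":0,"dz":0.03,"rx":0,"ry":0,"rz":-0.12},{"dx":0,"dy":0,"dz":0.045,"rx":0,"ry":0,"rz":-0.12},{"dx":0,"dy":0,"dz":0.045,"rx":0,"ry":0,"rz":-0.12},{"dx":0,"dy":0,"dz":0.045,"rx":0,"ry":0,"rz":-0.12}])

```text
clock: 8.17
ee_pos: [0.4547, -0.1012, 0.247]
tool_rot: [-179.9, -0.0, 97.0]
wrist_force: [0.6, -0.6, -0.2]
finger_gap: 0.966
finger_force: 0.0
```

Run:
```python
from h import *
plan([(.4553,-.1009,.025,7,1)])
```

```text
now [ 0.4547 -0.1012  0.0835  7.0125] t 8.17 gap 84.1 F 0.0 wf [ 0.6 -0.6 -0.2] rp [-179.94   -0.  ] j7 18.0
  dx 0.0002 dy 0.0007 dz 0.0585 rz 0.0002
 -- [ 0.4553 -0.1009  0.025   7.    ]
```

>>> send_rows(targets=[{"dx":0,"dy":0.0007,"dz":0.015,"rx":0,"ry":0,"rz":0},{"dx":0,"dy":0.0007,"dz":0.032,"rx":0,"ry":0,"rz":0},{"dx":0,"dy":0.0007,"dz":0.048,"rx":0,"ry":0,"rz":0},{"dx":0,"dy":0.0007,"dz":0.056,"rx":0,"ry":0,"rz":0},{"dx":0,"dy":0.0007,"dz":0.058,"rx":0,"ry":0,"rz":0}])

```text
clock: 8.58
ee_pos: [0.4555, -0.1009, 0.1887]
tool_rot: [-179.9, -0.0, 97.0]
wrist_force: [0.2, -1.0, 0.9]
finger_gap: 0.962
finger_force: 0.0
```

>>> send_rows(targets=[{"dx":0,"dy":0,"dz":0,"rx":0,"ry":0,"rz":0},{"dx":0,"dy":0,"dz":0,"rx":0,"ry":0,"rz":0},{"dx":0,"dy":0,"dz":0,"rx":0,"ry":0,"rz":0},{"dx":0,"dy":0,"dz":0,"rx":0,"ry":0,"rz":0},{"dx":0,"dy":0,"dz":0,"rx":0,"ry":0,"rz":0}], gripper=160, squeeze=25)

```text
clock: 9.0
ee_pos: [0.4557, -0.1011, 0.1895]
tool_rot: [179.9, -0.0, 97.0]
wrist_force: [0.2, -0.0, 0.3]
finger_gap: 0.675
finger_force: 0.0
```

>>> send_rows(targets=[{"dx":0,"dy":0,"dz":0,"rx":0,"ry":0,"rz":0},{"dx":0,"dy":0,"dz":0,"rx":0,"ry":0,"rz":0},{"dx":0,"dy":0,"dz":0,"rx":0,"ry":0,"rz":0},{"dx":0,"dy":0,"dz":0,"rx":0,"ry":0,"rz":0},{"dx":0,"dy":0,"dz":0,"rx":0,"ry":0,"rz":0}])

```text
clock: 9.42
ee_pos: [0.4555, -0.1011, 0.189]
tool_rot: [180.0, -0.0, 97.0]
wrist_force: [-0.6, 0.1, 3.0]
finger_gap: 0.455
finger_force: 25.0
```

Run:
```python
from h import *
plan([(.4553,-.1009,.13,7,1),(.6147,.1837,.13,7,2)])
```

```text
now [ 0.4555 -0.1011  0.0255  7.046 ] t 9.42 gap 39.6 F 25.0 wf [-0.6  0.1  3. ] rp [ 1.7999e+02 -1.0000e-02] j7 22.0
  dx 0.0002 dy -0.0002 dz -0.1045 rz 0.0008
 -- [ 0.4553 -0.1009  0.13    7.    ]
  dx 0.1315 dy 0.0964 dz -0.0000 rz -0.0000
  dx 0.1315 dy 0.0964 dz -0.0000 rz -0.0000
 -- [0.6147 0.1837 0.13   7.    ]
```

>>> send_rows(targets=[{"dx":0,"dy":0,"dz":-0.01,"rx":0,"ry":0,"rz":0},{"dx":0,"dy":0,"dz":-0.035,"rx":0,"ry":0,"rz":0},{"dx":0,"dy":0,"dz":-0.068,"rx":0,"ry":0,"rz":0},{"dx":0,"dy":0,"dz":-0.093,"rx":0,"ry":0,"rz":0},{"dx":0,"dy":0,"dz":-0.105,"rx":0,"ry":0,"rz":0}])

```text
clock: 9.83
ee_pos: [0.456, -0.1015, 0.2977]
tool_rot: [179.8, 0.0, 97.0]
wrist_force: [1.3, 0.2, -0.8]
finger_gap: 0.459
finger_force: 25.0
```

>>> send_rows(targets=[{"dx":0.015,"dy":0.011,"dz":0,"rx":0,"ry":0,"rz":0},{"dx":0.042,"dy":0.031,"dz":0,"rx":0,"ry":0,"rz":0},{"dx":0.071,"dy":0.052,"dz":0,"rx":0,"ry":0,"rz":0},{"dx":0.1,"dy":0.073,"dz":0,"rx":0,"ry":0,"rz":0},{"dx":0.13,"dy":0.095,"dz":0,"rx":0,"ry":0,"rz":0}])

```text
clock: 10.25
ee_pos: [0.5342, 0.0408, 0.2948]
tool_rot: [180.0, -0.0, 97.0]
wrist_force: [1.2, -1.4, -0.5]
finger_gap: 0.455
finger_force: 25.0
```

>>> send_rows(targets=[{"dx":0.03,"dy":0.022,"dz":0,"rx":0,"ry":0,"rz":0},{"dx":0.06,"dy":0.044,"dz":0,"rx":0,"ry":0,"rz":0},{"dx":0.09,"dy":0.066,"dz":0,"rx":0,"ry":0,"rz":0},{"dx":0.115,"dy":0.085,"dz":0,"rx":0,"ry":0,"rz":0},{"dx":0.133,"dy":0.098,"dz":0,"rx":0,"ry":0,"rz":0}])

```text
clock: 10.67
ee_pos: [0.6153, 0.187, 0.2943]
tool_rot: [180.0, -0.0, 97.2]
wrist_force: [0.7, 0.3, -0.4]
finger_gap: 0.455
finger_force: 25.0
```

>>> send_rows(targets=[{"dx":0,"dy":0,"dz":0.0,"rx":0,"ry":0,"rz":0.06},{"dx":0,"dy":0,"dz":0.015,"rx":0,"ry":0,"rz":0.115},{"dx":0,"dy":0,"dz":0.03,"rx":0,"ry":0,"rz":0.115},{"dx":0,"dy":0,"dz":0.04,"rx":0,"ry":0,"rz":0.115},{"dx":0,"dy":0,"dz":0.04,"rx":0,"ry":0,"rz":0.115}])

```text
clock: 11.08
ee_pos: [0.6139, 0.1835, 0.2519]
tool_rot: [-179.8, 0.1, 90.5]
wrist_force: [-0.4, -0.1, -0.5]
finger_gap: 0.457
finger_force: 25.0
```

Run:
```python
from h import *
plan([(.6147,.1837,.0285,.4,1)])
im=manip.camera("top")["image"];im2=manip.camera("scene")["image"]
cv2.imwrite("pics/p2.png",np.hstack([cv2.resize(im[130:250,150:290],(467,400)),cv2.resize(im2[280:400,290:460],(330,233+167))]))
```

```text
now [0.6139 0.1835 0.0884 0.4892] t 11.08 gap 39.8 F 25.0 wf [-0.4 -0.1 -0.5] rp [-1.7981e+02  9.0000e-02] j7 -13.0
  dx 0.0002 dy 0.0008 dz 0.0599 rz 0.0016
 -- [0.6147 0.1837 0.0285 0.4   ]
```

View pics/p2.png

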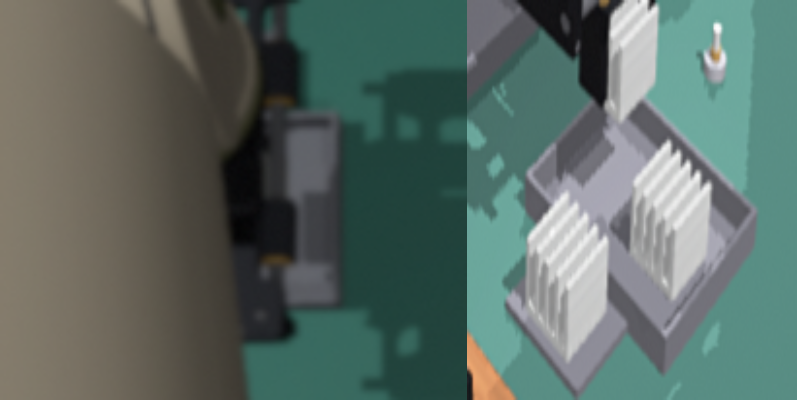

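The first heat sink stands upright in the bin at (670,220) in the right half. The second hangs upright beside it at (635,55), so I'll lower it.

>>> send_rows(targets=[{"dx":0,"dy":0.0008,"dz":0.012,"rx":0,"ry":0,"rz":0},{"dx":0,"dy":0.0008,"dz":0.028,"rx":0,"ry":0,"rz":0},{"dx":0,"dy":0.0008,"dz":0.044,"rx":0,"ry":0,"rz":0},{"dx":0,"dy":0.0008,"dz":0.053,"rx":0,"ry":0,"rz":0},{"dx":0,"dy":0.0008,"dz":0.057,"rx":0,"ry":0,"rz":0}])

```text
clock: 11.6
ee_pos: [0.6152, 0.1835, 0.1955]
tool_rot: [-179.9, 0.0, 90.5]
wrist_force: [0.2, -0.1, -0.1]
finger_gap: 0.459
finger_force: 25.0
```

>>> send_rows(targets=[{"dx":0,"dy":0,"dz":0.0005,"rx":0,"ry":0,"rz":0},{"dx":0,"dy":0,"dz":0.001,"rx":0,"ry":0,"rz":0},{"dx":0,"dy":0,"dz":0.0015,"rx":0,"ry":0,"rz":0},{"dx":0,"dy":0,"dz":0.002,"rx":0,"ry":0,"rz":0},{"dx":0,"dy":0,"dz":0.002,"rx":0,"ry":0,"rz":0}])

```text
clock: 12.02
ee_pos: [0.6158, 0.1837, 0.1955]
tool_rot: [180.0, -0.0, 90.5]
wrist_force: [0.7, -0.3, -1.1]
finger_gap: 0.454
finger_force: 25.0
```

>>> send_rows(targets=[{"dx":0,"dy":0,"dz":0.0005,"rx":0,"ry":0,"rz":0},{"dx":0,"dy":0,"dz":0.001,"rx":0,"ry":0,"rz":0},{"dx":0,"dy":0,"dz":0.001,"rx":0,"ry":0,"rz":0},{"dx":0,"dy":0,"dz":0.001,"rx":0,"ry":0,"rz":0},{"dx":0,"dy":0,"dz":0.001,"rx":0,"ry":0,"rz":0}])

```text
clock: 12.43
ee_pos: [0.6156, 0.1836, 0.194]
tool_rot: [180.0, -0.0, 90.5]
wrist_force: [0.3, -0.3, 0.1]
finger_gap: 0.452
finger_force: 25.0
```

>>> send_rows(targets=[{"dx":0,"dy":0,"dz":0.0005,"rx":0,"ry":0,"rz":0},{"dx":0,"dy":0,"dz":0.001,"rx":0,"ry":0,"rz":0},{"dx":0,"dy":0,"dz":0.0015,"rx":0,"ry":0,"rz":0},{"dx":0,"dy":0,"dz":0.002,"rx":0,"ry":0,"rz":0},{"dx":0,"dy":0,"dz":0.002,"rx":0,"ry":0,"rz":0}])

```text
clock: 12.85
ee_pos: [0.6156, 0.1836, 0.1921]
tool_rot: [-180.0, -0.0, 90.5]
wrist_force: [-1.5, -0.6, 3.0]
finger_gap: 0.452
finger_force: 25.0
```

>>> send_rows(targets=[{"dx":0,"dy":0,"dz":0.0002,"rx":0,"ry":0,"rz":0},{"dx":0,"dy":0,"dz":0.0004,"rx":0,"ry":0,"rz":0},{"dx":0,"dy":0,"dz":0.0004,"rx":0,"ry":0,"rz":0},{"dx":0,"dy":0,"dz":0.0004,"rx":0,"ry":0,"rz":0},{"dx":0,"dy":0,"dz":0.0004,"rx":0,"ry":0,"rz":0}])

```text
clock: 13.27
ee_pos: [0.6156, 0.1836, 0.1921]
tool_rot: [180.0, -0.0, 90.5]
wrist_force: [-3.5, -0.8, 6.9]
finger_gap: 0.455
finger_force: 25.0
```

Contact again. I'll release, rise and go to the transformer.

>>> send_rows(targets=[{"dx":0,"dy":0,"dz":-0.0005,"rx":0,"ry":0,"rz":0},{"dx":0,"dy":0,"dz":-0.0005,"rx":0,"ry":0,"rz":0},{"dx":0,"dy":0,"dz":-0.0005,"rx":0,"ry":0,"rz":0},{"dx":0,"dy":0,"dz":-0.0005,"rx":0,"ry":0,"rz":0},{"dx":0,"dy":0,"dz":-0.0005,"rx":0,"ry":0,"rz":0}], gripper=88)

```text
clock: 13.68
ee_pos: [0.6155, 0.1836, 0.1919]
tool_rot: [-180.0, -0.0, 90.5]
wrist_force: [0.3, 1.0, 0.4]
finger_gap: 0.643
finger_force: 0.0
```

>>> send_rows(targets=[{"dx":0,"dy":0,"dz":-0.005,"rx":0,"ry":0,"rz":0},{"dx":0,"dy":0,"dz":-0.02,"rx":0,"ry":0,"rz":0},{"dx":0,"dy":0,"dz":-0.05,"rx":0,"ry":0,"rz":0},{"dx":0,"dy":0,"dz":-0.08,"rx":0,"ry":0,"rz":0},{"dx":0,"dy":0,"dz":-0.1,"rx":0,"ry":0,"rz":0}])

```text
clock: 14.1
ee_pos: [0.616, 0.1835, 0.2953]
tool_rot: [179.9, -0.1, 90.4]
wrist_force: [0.7, -0.1, 0.8]
finger_gap: 0.653
finger_force: 0.0
```

Run:
```python
from h import *
plan([(.436,.0972,.13,.5,1)])
```

```text
now [0.616  0.1835 0.1318 0.4432] t 14.1 gap 56.8 F 0.0 wf [ 0.7 -0.1  0.8] rp [ 1.7986e+02 -5.0000e-02] j7 -14.0
  dx -0.0849 dy -0.1807 dz 0.0018 rz -0.0010
 -- [0.436  0.0972 0.13   0.5   ]
```

>>> send_rows(targets=[{"dx":-0.009,"dy":-0.018,"dz":0,"rx":0,"ry":0,"rz":0},{"dx":-0.022,"dy":-0.047,"dz":0,"rx":0,"ry":0,"rz":0},{"dx":-0.038,"dy":-0.08,"dz":0,"rx":0,"ry":0,"rz":0},{"dx":-0.054,"dy":-0.115,"dz":0,"rx":0,"ry":0,"rz":0},{"dx":-0.07,"dy":-0.15,"dz":0,"rx":0,"ry":0,"rz":0}], gripper=0)

```text
clock: 14.52
ee_pos: [0.4646, 0.1117, 0.2921]
tool_rot: [180.0, -0.0, 90.5]
wrist_force: [-0.2, 1.4, 1.2]
finger_gap: 0.939
finger_force: 0.0
```

>>> send_rows(targets=[{"dx":-0.011,"dy":-0.023,"dz":0,"rx":0,"ry":0,"rz":-0.048},{"dx":-0.0149,"dy":-0.0307,"dz":0.005,"rx":0,"ry":0,"rz":-0.048},{"dx":-0.0149,"dy":-0.0307,"dz":0.025,"rx":0,"ry":0,"rz":-0.048},{"dx":-0.0149,"dy":-0.0307,"dz":0.04,"rx":0,"ry":0,"rz":-0.048},{"dx":-0.0149,"dy":-0.0307,"dz":0.04,"rx":0,"ry":0,"rz":-0.048}])

```text
clock: 14.93
ee_pos: [0.4348, 0.0971, 0.2502]
tool_rot: [-179.9, 0.0, 93.2]
wrist_force: [-0.9, -0.2, -0.4]
finger_gap: 0.999
finger_force: 0.0
```

>>> send_rows(targets=[{"dx":0,"dy":0,"dz":0,"rx":0,"ry":0,"rz":0},{"dx":0,"dy":0,"dz":0,"rx":0,"ry":0,"rz":0},{"dx":0,"dy":0,"dz":0,"rx":0,"ry":0,"rz":0},{"dx":0,"dy":0,"dz":0,"rx":0,"ry":0,"rz":0},{"dx":0,"dy":0,"dz":0,"rx":0,"ry":0,"rz":0}])

```text
clock: 15.35
ee_pos: [0.4358, 0.0974, 0.2526]
tool_rot: [180.0, -0.0, 93.2]
wrist_force: [-0.3, -0.4, 0.1]
finger_gap: 0.996
finger_force: 0.0
```

Run:
```python
from h import *
plan([(.436,.0972,.025,3.2,1)])
crop("t1","top",200,230,320,320,6)
```

```text
now [0.4358 0.0974 0.0891 3.2029] t 15.35 gap 86.7 F 0.0 wf [-0.3 -0.4  0.1] rp [ 1.7995e+02 -2.0000e-02] j7 -13.0
  dx -0.0002 dy 0.0002 dz 0.0641 rz 0.0000
 -- [0.436  0.0972 0.025  3.2   ]
```

View pics/t1.png

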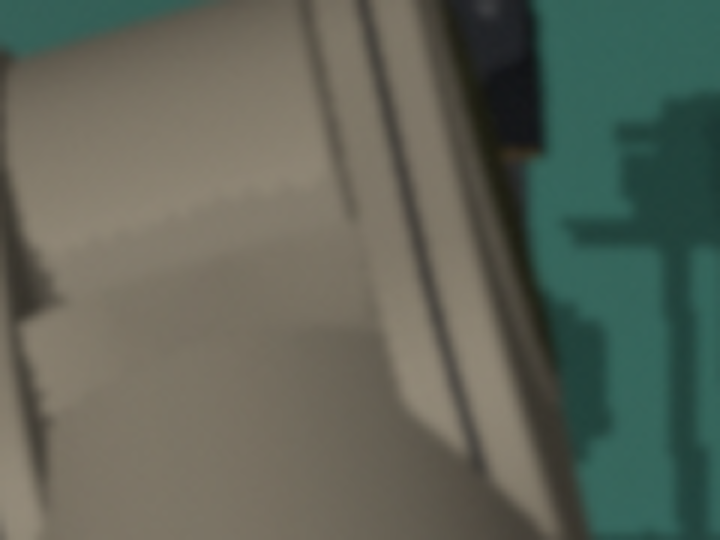

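The arm hides the transformer in this view, so I'll rely on the first measurement, which matched its known sizes and leaves 18 mm clearance per side. Descending to grip.

>>> send_rows(targets=[{"dx":0,"dy":0,"dz":0.015,"rx":0,"ry":0,"rz":0},{"dx":0,"dy":0,"dz":0.035,"rx":0,"ry":0,"rz":0},{"dx":0,"dy":0,"dz":0.052,"rx":0,"ry":0,"rz":0},{"dx":0,"dy":0,"dz":0.062,"rx":0,"ry":0,"rz":0},{"dx":0,"dy":0,"dz":0.064,"rx":0,"ry":0,"rz":0}])

```text
clock: 15.82
ee_pos: [0.435, 0.0971, 0.1867]
tool_rot: [-179.9, 0.1, 93.2]
wrist_force: [-1.3, 0.5, 0.7]
finger_gap: 1.0
finger_force: 0.0
```

>>> send_rows(targets=[{"dx":0,"dy":0,"dz":0,"rx":0,"ry":0,"rz":0},{"dx":0,"dy":0,"dz":0,"rx":0,"ry":0,"rz":0},{"dx":0,"dy":0,"dz":0,"rx":0,"ry":0,"rz":0},{"dx":0,"dy":0,"dz":0,"rx":0,"ry":0,"rz":0},{"dx":0,"dy":0,"dz":0,"rx":0,"ry":0,"rz":0}], gripper=135, squeeze=35)

```text
clock: 16.23
ee_pos: [0.4358, 0.0974, 0.1886]
tool_rot: [179.9, -0.0, 93.2]
wrist_force: [-0.1, -0.2, -0.9]
finger_gap: 0.712
finger_force: 0.0
```

>>> send_rows(targets=[{"dx":0,"dy":0,"dz":0,"rx":0,"ry":0,"rz":0},{"dx":0,"dy":0,"dz":0,"rx":0,"ry":0,"rz":0},{"dx":0,"dy":0,"dz":0,"rx":0,"ry":0,"rz":0},{"dx":0,"dy":0,"dz":0,"rx":0,"ry":0,"rz":0},{"dx":0,"dy":0,"dz":0,"rx":0,"ry":0,"rz":0}])

```text
clock: 16.65
ee_pos: [0.4357, 0.0973, 0.1883]
tool_rot: [180.0, -0.0, 93.2]
wrist_force: [-2.4, -0.6, 5.2]
finger_gap: 0.576
finger_force: 34.7
```

Run:
```python
from h import *
plan([(.436,.0972,.14,3.2,1),(.6068,-.2208,.14,3.2,3)])
```

```text
now [0.4357 0.0973 0.0248 3.2045] t 16.65 gap 50.1 F 34.7 wf [-2.4 -0.6  5.2] rp [ 1.7997e+02 -2.0000e-02] j7 -10.0
  dx -0.0001 dy 0.0002 dz -0.1152 rz 0.0001
 -- [0.436  0.0972 0.14   3.2   ]
  dx -0.1090 dy 0.0509 dz -0.0000 rz -0.0000
  dx -0.1090 dy 0.0509 dz -0.0000 rz -0.0000
  dx -0.1090 dy 0.0509 dz -0.0000 rz -0.0000
 -- [ 0.6068 -0.2208  0.14    3.2   ]
```

>>> send_rows(targets=[{"dx":0,"dy":0,"dz":-0.01,"rx":0,"ry":0,"rz":0},{"dx":0,"dy":0,"dz":-0.037,"rx":0,"ry":0,"rz":0},{"dx":0,"dy":0,"dz":-0.072,"rx":0,"ry":0,"rz":0},{"dx":0,"dy":0,"dz":-0.1,"rx":0,"ry":0,"rz":0},{"dx":0,"dy":0,"dz":-0.115,"rx":0,"ry":0,"rz":0}])

```text
clock: 17.07
ee_pos: [0.4359, 0.0971, 0.3066]
tool_rot: [179.8, -0.1, 93.2]
wrist_force: [1.4, 1.1, -2.3]
finger_gap: 0.573
finger_force: 34.7
```

>>> send_rows(targets=[{"dx":-0.012,"dy":0.0055,"dz":0,"rx":0,"ry":0,"rz":0},{"dx":-0.034,"dy":0.016,"dz":0,"rx":0,"ry":0,"rz":0},{"dx":-0.058,"dy":0.027,"dz":0,"rx":0,"ry":0,"rz":0},{"dx":-0.083,"dy":0.039,"dz":0,"rx":0,"ry":0,"rz":0},{"dx":-0.109,"dy":0.051,"dz":0,"rx":0,"ry":0,"rz":0}])

```text
clock: 17.48
ee_pos: [0.4926, -0.0097, 0.3034]
tool_rot: [-180.0, -0.0, 93.2]
wrist_force: [1.8, 0.3, -1.6]
finger_gap: 0.573
finger_force: 34.7
```

>>> send_rows(targets=[{"dx":-0.026,"dy":0.012,"dz":0,"rx":0,"ry":0,"rz":0},{"dx":-0.052,"dy":0.0242,"dz":0,"rx":0,"ry":0,"rz":0},{"dx":-0.078,"dy":0.0363,"dz":0,"rx":0,"ry":0,"rz":0},{"dx":-0.104,"dy":0.0485,"dz":0,"rx":0,"ry":0,"rz":0},{"dx":-0.13,"dy":0.0605,"dz":0,"rx":0,"ry":0,"rz":0}])

```text
clock: 17.9
ee_pos: [0.5604, -0.1362, 0.3032]
tool_rot: [-180.0, -0.0, 93.2]
wrist_force: [1.2, -0.2, -1.7]
finger_gap: 0.572
finger_force: 34.7
```

>>> send_rows(targets=[{"dx":-0.026,"dy":0.012,"dz":0,"rx":0,"ry":0,"rz":0},{"dx":-0.05,"dy":0.0235,"dz":0,"rx":0,"ry":0,"rz":-0.02},{"dx":-0.07,"dy":0.033,"dz":0,"rx":0,"ry":0,"rz":-0.04},{"dx":-0.084,"dy":0.0395,"dz":0,"rx":0,"ry":0,"rz":-0.049},{"dx":-0.088,"dy":0.0412,"dz":0,"rx":0,"ry":0,"rz":-0.049}])

```text
clock: 18.32
ee_pos: [0.6062, -0.2232, 0.3029]
tool_rot: [-179.9, 0.1, 95.9]
wrist_force: [-0.9, -0.0, -2.3]
finger_gap: 0.577
finger_force: 34.7
```

>>> send_rows(targets=[{"dx":0,"dy":0,"dz":0,"rx":0,"ry":0,"rz":0},{"dx":0,"dy":0,"dz":0.015,"rx":0,"ry":0,"rz":0},{"dx":0,"dy":0,"dz":0.035,"rx":0,"ry":0,"rz":0},{"dx":0,"dy":0,"dz":0.05,"rx":0,"ry":0,"rz":0},{"dx":0,"dy":0,"dz":0.05,"rx":0,"ry":0,"rz":0}])

```text
clock: 18.73
ee_pos: [0.6051, -0.2184, 0.2499]
tool_rot: [-179.7, -0.2, 96.1]
wrist_force: [-1.2, 0.5, -2.7]
finger_gap: 0.574
finger_force: 34.7
```

Run:
```python
from h import *
plan([(.6068,-.2208,.0278,6,1)])
im=manip.camera("top")["image"];im2=manip.camera("scene")["image"]
cv2.imwrite("pics/p3.png",np.hstack([cv2.resize(im[130:250,380:520],(467,400)),cv2.resize(im2[170:290,140:310],(330,400))]))
cv2.imwrite("pics/scene_t.png",im2)
```

```text
now [ 0.6051 -0.2184  0.0864  6.0852] t 18.73 gap 50.0 F 34.7 wf [-1.2  0.5 -2.7] rp [-1.7971e+02 -1.7000e-01] j7 34.0
  dx -0.0025 dy 0.0014 dz 0.0586 rz 0.0015
 -- [ 0.6068 -0.2208  0.0278  6.    ]
```

View pics/p3.png

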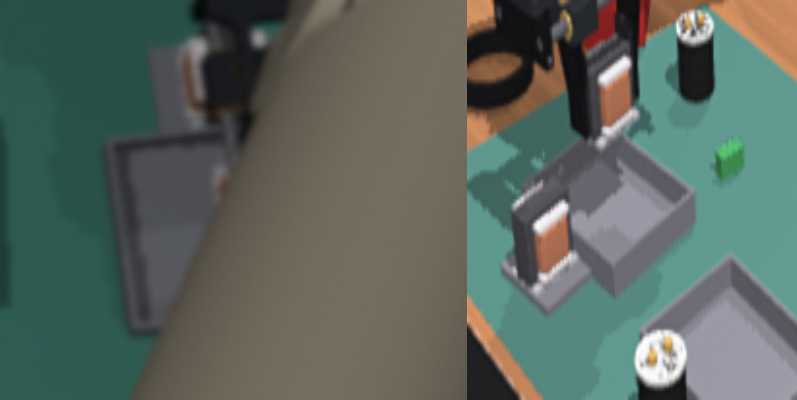

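The transformer hangs upright over its bin, at (605,100) in the right half, with the matching sample in front of it. Lowering.

>>> send_rows(targets=[{"dx":0,"dy":0,"dz":0.005,"rx":0,"ry":0,"rz":0},{"dx":0,"dy":0,"dz":0.015,"rx":0,"ry":0,"rz":0},{"dx":0,"dy":0,"dz":0.025,"rx":0,"ry":0,"rz":0},{"dx":0,"dy":0,"dz":0.025,"rx":0,"ry":0,"rz":0},{"dx":0,"dy":0,"dz":0.025,"rx":0,"ry":0,"rz":0}])

```text
clock: 19.25
ee_pos: [0.606, -0.2205, 0.2271]
tool_rot: [-179.9, -0.0, 96.0]
wrist_force: [-0.2, 0.4, -1.9]
finger_gap: 0.574
finger_force: 34.7
```

Run:
```python
from h import *
plan([(.6068,-.2208,.0278,6,1)])
```

```text
now [ 0.606  -0.2205  0.0636  6.0134] t 19.25 gap 50.0 F 34.7 wf [-0.2  0.4 -1.9] rp [-1.7991e+02 -3.0000e-02] j7 35.0
  dx -0.0004 dy 0.0007 dz 0.0358 rz 0.0002
 -- [ 0.6068 -0.2208  0.0278  6.    ]
```

>>> send_rows(targets=[{"dx":0,"dy":0.0005,"dz":0.01,"rx":0,"ry":0,"rz":0},{"dx":0,"dy":0.0005,"dz":0.021,"rx":0,"ry":0,"rz":0},{"dx":0,"dy":0.0005,"dz":0.029,"rx":0,"ry":0,"rz":0},{"dx":0,"dy":0.0005,"dz":0.0325,"rx":0,"ry":0,"rz":0},{"dx":0,"dy":0.0005,"dz":0.0335,"rx":0,"ry":0,"rz":0}])

```text
clock: 19.67
ee_pos: [0.6064, -0.2204, 0.1931]
tool_rot: [-179.9, -0.0, 96.0]
wrist_force: [-0.4, -0.3, -2.1]
finger_gap: 0.572
finger_force: 34.7
```

>>> send_rows(targets=[{"dx":0,"dy":0,"dz":0.0005,"rx":0,"ry":0,"rz":0},{"dx":0,"dy":0,"dz":0.001,"rx":0,"ry":0,"rz":0},{"dx":0,"dy":0,"dz":0.0015,"rx":0,"ry":0,"rz":0},{"dx":0,"dy":0,"dz":0.0015,"rx":0,"ry":0,"rz":0},{"dx":0,"dy":0,"dz":0.0015,"rx":0,"ry":0,"rz":0}])

```text
clock: 20.08
ee_pos: [0.6069, -0.2206, 0.1933]
tool_rot: [180.0, 0.0, 96.0]
wrist_force: [0.2, -1.3, -2.0]
finger_gap: 0.571
finger_force: 34.7
```

>>> send_rows(targets=[{"dx":0,"dy":0,"dz":0.0005,"rx":0,"ry":0,"rz":0},{"dx":0,"dy":0,"dz":0.001,"rx":0,"ry":0,"rz":0},{"dx":0,"dy":0,"dz":0.0015,"rx":0,"ry":0,"rz":0},{"dx":0,"dy":0,"dz":0.002,"rx":0,"ry":0,"rz":0},{"dx":0,"dy":0,"dz":0.002,"rx":0,"ry":0,"rz":0}])

```text
clock: 20.5
ee_pos: [0.6068, -0.2206, 0.1915]
tool_rot: [180.0, -0.0, 96.0]
wrist_force: [-3.0, 1.1, 4.4]
finger_gap: 0.575
finger_force: 34.7
```

>>> send_rows(targets=[{"dx":0,"dy":0,"dz":0.0002,"rx":0,"ry":0,"rz":0},{"dx":0,"dy":0,"dz":0.0004,"rx":0,"ry":0,"rz":0},{"dx":0,"dy":0,"dz":0.0005,"rx":0,"ry":0,"rz":0},{"dx":0,"dy":0,"dz":0.0005,"rx":0,"ry":0,"rz":0},{"dx":0,"dy":0,"dz":0.0005,"rx":0,"ry":0,"rz":0}])

```text
clock: 20.92
ee_pos: [0.6068, -0.2207, 0.1914]
tool_rot: [180.0, -0.0, 96.0]
wrist_force: [-4.6, 2.9, 9.4]
finger_gap: 0.572
finger_force: 34.7
```

>>> send_rows(targets=[{"dx":0,"dy":0,"dz":-0.0007,"rx":0,"ry":0,"rz":0},{"dx":0,"dy":0,"dz":-0.0007,"rx":0,"ry":0,"rz":0},{"dx":0,"dy":0,"dz":-0.0007,"rx":0,"ry":0,"rz":0},{"dx":0,"dy":0,"dz":-0.0007,"rx":0,"ry":0,"rz":0},{"dx":0,"dy":0,"dz":-0.0007,"rx":0,"ry":0,"rz":0}], gripper=82)

```text
clock: 21.33
ee_pos: [0.6068, -0.2206, 0.1911]
tool_rot: [180.0, 0.0, 96.0]
wrist_force: [0.7, 0.6, -0.4]
finger_gap: 0.671
finger_force: 0.0
```

>>> send_rows(targets=[{"dx":0,"dy":0,"dz":-0.005,"rx":0,"ry":0,"rz":0},{"dx":0,"dy":0,"dz":-0.02,"rx":0,"ry":0,"rz":0},{"dx":0,"dy":0,"dz":-0.05,"rx":0,"ry":0,"rz":0},{"dx":0,"dy":0,"dz":-0.08,"rx":0,"ry":0,"rz":0},{"dx":0,"dy":0,"dz":-0.105,"rx":0,"ry":0,"rz":0}])

```text
clock: 21.75
ee_pos: [0.6068, -0.2209, 0.2985]
tool_rot: [179.9, 0.0, 96.0]
wrist_force: [0.5, 0.2, 0.3]
finger_gap: 0.68
finger_force: 0.0
```

Run:
```python
from h import *
plan([(.4416,-.2905,.13,6,1)])
```

```text
now [ 0.6068 -0.2209  0.135   5.993 ] t 21.75 gap 59.2 F 0.0 wf [0.5 0.2 0.3] rp [1.7994e+02 3.0000e-02] j7 33.0
  dx -0.0520 dy -0.1716 dz 0.0050 rz -0.0001
 -- [ 0.4416 -0.2905  0.13    6.    ]
```

>>> send_rows(targets=[{"dx":-0.005,"dy":-0.017,"dz":0,"rx":0,"ry":0,"rz":0},{"dx":-0.014,"dy":-0.046,"dz":0,"rx":0,"ry":0,"rz":0},{"dx":-0.024,"dy":-0.079,"dz":0,"rx":0,"ry":0,"rz":0},{"dx":-0.034,"dy":-0.112,"dz":0,"rx":0,"ry":0,"rz":0},{"dx":-0.043,"dy":-0.142,"dz":0,"rx":0,"ry":0,"rz":0}], gripper=0)

```text
clock: 22.17
ee_pos: [0.4681, -0.2791, 0.2964]
tool_rot: [180.0, -0.0, 96.0]
wrist_force: [0.3, -1.7, -0.1]
finger_gap: 0.951
finger_force: 0.0
```

>>> send_rows(targets=[{"dx":-0.007,"dy":-0.023,"dz":0,"rx":0,"ry":0,"rz":0},{"dx":-0.009,"dy":-0.0296,"dz":0.0,"rx":0,"ry":0,"rz":0},{"dx":-0.009,"dy":-0.0296,"dz":0.015,"rx":0,"ry":0,"rz":0},{"dx":-0.009,"dy":-0.0296,"dz":0.03,"rx":0,"ry":0,"rz":0},{"dx":-0.009,"dy":-0.0296,"dz":0.03,"rx":0,"ry":0,"rz":0}])

```text
clock: 22.58
ee_pos: [0.4412, -0.2896, 0.2644]
tool_rot: [-179.9, -0.1, 96.0]
wrist_force: [-0.6, 0.8, -0.3]
finger_gap: 0.999
finger_force: 0.0
```

>>> send_rows(targets=[{"dx":0,"dy":0,"dz":0,"rx":0,"ry":0,"rz":0},{"dx":0,"dy":0,"dz":0,"rx":0,"ry":0,"rz":0},{"dx":0,"dy":0,"dz":0,"rx":0,"ry":0,"rz":0},{"dx":0,"dy":0,"dz":0,"rx":0,"ry":0,"rz":0},{"dx":0,"dy":0,"dz":0,"rx":0,"ry":0,"rz":0}])

```text
clock: 23.0
ee_pos: [0.4418, -0.2904, 0.2667]
tool_rot: [180.0, 0.0, 96.0]
wrist_force: [0.2, 1.0, 0.4]
finger_gap: 1.002
finger_force: 0.0
```

Run:
```python
from h import *
plan([(.4416,-.2905,.026,6,1)])
im2=manip.camera("scene")["image"];im=manip.camera("top")["image"]
cv2.imwrite("pics/p4.png",np.hstack([cv2.resize(im[130:320,380:560],(379,400)),cv2.resize(im2[130:290,140:310],(420,400))]))
```

```text
now [ 0.4418 -0.2904  0.1032  6.0211] t 23.0 gap 87.2 F 0.0 wf [0.2 1.  0.4] rp [1.7996e+02 1.0000e-02] j7 44.0
  dx -0.0001 dy -0.0002 dz 0.0772 rz 0.0004
 -- [ 0.4416 -0.2905  0.026   6.    ]
```

View pics/p4.png

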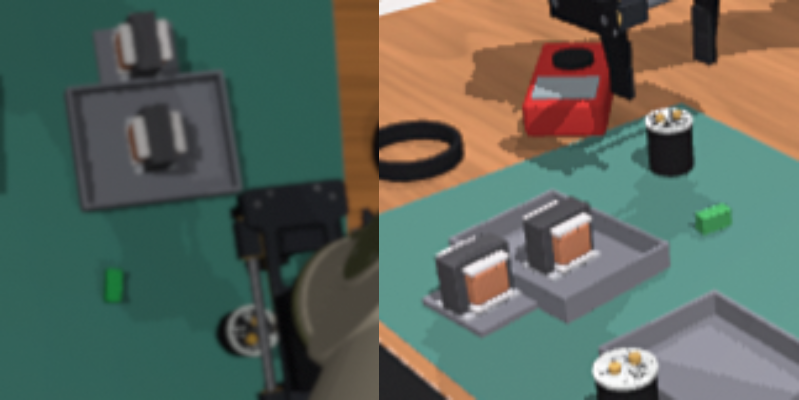

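The transformer stands upright and centred in its bin, at (157,135) on the left. The capacitor at (252,330) lies between the open fingers, so I'll descend and grip.

>>> send_rows(targets=[{"dx":0,"dy":0,"dz":0.015,"rx":0,"ry":0,"rz":0},{"dx":0,"dy":0,"dz":0.037,"rx":0,"ry":0,"rz":0},{"dx":0,"dy":0,"dz":0.059,"rx":0,"ry":0,"rz":0},{"dx":0,"dy":0,"dz":0.073,"rx":0,"ry":0,"rz":0},{"dx":0,"dy":0,"dz":0.077,"rx":0,"ry":0,"rz":0}])

```text
clock: 23.52
ee_pos: [0.4409, -0.2897, 0.1871]
tool_rot: [-179.8, -0.1, 96.0]
wrist_force: [-0.8, -0.2, 0.7]
finger_gap: 1.001
finger_force: 0.0
```

>>> send_rows(targets=[{"dx":0,"dy":0,"dz":0,"rx":0,"ry":0,"rz":0},{"dx":0,"dy":0,"dz":0,"rx":0,"ry":0,"rz":0},{"dx":0,"dy":0,"dz":0,"rx":0,"ry":0,"rz":0},{"dx":0,"dy":0,"dz":0,"rx":0,"ry":0,"rz":0},{"dx":0,"dy":0,"dz":0,"rx":0,"ry":0,"rz":0}], gripper=160, squeeze=25)

```text
clock: 23.93
ee_pos: [0.4419, -0.2904, 0.19]
tool_rot: [179.9, 0.0, 96.0]
wrist_force: [-0.3, -0.4, -0.4]
finger_gap: 0.706
finger_force: 0.0
```

>>> send_rows(targets=[{"dx":0,"dy":0,"dz":0,"rx":0,"ry":0,"rz":0},{"dx":0,"dy":0,"dz":0,"rx":0,"ry":0,"rz":0},{"dx":0,"dy":0,"dz":0,"rx":0,"ry":0,"rz":0},{"dx":0,"dy":0,"dz":0,"rx":0,"ry":0,"rz":0},{"dx":0,"dy":0,"dz":0,"rx":0,"ry":0,"rz":0}])

```text
clock: 24.35
ee_pos: [0.4417, -0.2903, 0.1893]
tool_rot: [180.0, -0.0, 96.0]
wrist_force: [-0.9, 0.0, 2.2]
finger_gap: 0.457
finger_force: 25.0
```

Run:
```python
from h import *
plan([(.4416,-.2905,.14,6,1),(.6151,-.0131,.14,6,3)])
```

```text
now [ 0.4417 -0.2903  0.0258  6.0161] t 24.35 gap 39.7 F 25.0 wf [-0.9  0.   2.2] rp [ 1.7999e+02 -1.0000e-02] j7 48.0
  dx -0.0002 dy -0.0001 dz -0.1142 rz 0.0003
 -- [ 0.4416 -0.2905  0.14    6.    ]
  dx 0.0859 dy 0.0672 dz -0.0000 rz -0.0000
  dx 0.0859 dy 0.0672 dz -0.0000 rz -0.0000
  dx 0.0859 dy 0.0672 dz -0.0000 rz -0.0000
 -- [ 0.6151 -0.0131  0.14    6.    ]
```

>>> send_rows(targets=[{"dx":0,"dy":0,"dz":-0.01,"rx":0,"ry":0,"rz":0},{"dx":0,"dy":0,"dz":-0.037,"rx":0,"ry":0,"rz":0},{"dx":0,"dy":0,"dz":-0.072,"rx":0,"ry":0,"rz":0},{"dx":0,"dy":0,"dz":-0.1,"rx":0,"ry":0,"rz":0},{"dx":0,"dy":0,"dz":-0.114,"rx":0,"ry":0,"rz":0}])

```text
clock: 24.77
ee_pos: [0.4418, -0.2911, 0.3072]
tool_rot: [179.8, 0.1, 96.0]
wrist_force: [0.4, -0.8, -0.5]
finger_gap: 0.452
finger_force: 25.0
```

>>> send_rows(targets=[{"dx":0.01,"dy":0.008,"dz":0,"rx":0,"ry":0,"rz":0},{"dx":0.028,"dy":0.022,"dz":0,"rx":0,"ry":0,"rz":0},{"dx":0.049,"dy":0.038,"dz":0,"rx":0,"ry":0,"rz":0},{"dx":0.07,"dy":0.055,"dz":0,"rx":0,"ry":0,"rz":0},{"dx":0.091,"dy":0.071,"dz":0,"rx":0,"ry":0,"rz":0}])

```text
clock: 25.18
ee_pos: [0.503, -0.1914, 0.3039]
tool_rot: [180.0, 0.0, 96.0]
wrist_force: [0.3, 0.1, -1.1]
finger_gap: 0.454
finger_force: 25.0
```

>>> send_rows(targets=[{"dx":0.021,"dy":0.0165,"dz":0,"rx":0,"ry":0,"rz":0},{"dx":0.042,"dy":0.033,"dz":0,"rx":0,"ry":0,"rz":0},{"dx":0.063,"dy":0.0495,"dz":0,"rx":0,"ry":0,"rz":0},{"dx":0.084,"dy":0.066,"dz":0,"rx":0,"ry":0,"rz":0},{"dx":0.105,"dy":0.082,"dz":0,"rx":0,"ry":0,"rz":0}])

```text
clock: 25.6
ee_pos: [0.5737, -0.0782, 0.3039]
tool_rot: [180.0, 0.0, 96.0]
wrist_force: [0.1, -0.8, -0.3]
finger_gap: 0.453
finger_force: 25.0
```

>>> send_rows(targets=[{"dx":0.02,"dy":0.016,"dz":0,"rx":0,"ry":0,"rz":0.02},{"dx":0.038,"dy":0.03,"dz":0,"rx":0,"ry":0,"rz":0.04},{"dx":0.052,"dy":0.041,"dz":0,"rx":0,"ry":0,"rz":0.06},{"dx":0.06,"dy":0.047,"dz":0,"rx":0,"ry":0,"rz":0.08},{"dx":0.062,"dy":0.0487,"dz":0,"rx":0,"ry":0,"rz":0.09}])

```text
clock: 26.02
ee_pos: [0.6157, -0.0102, 0.3035]
tool_rot: [-180.0, -0.0, 91.0]
wrist_force: [-0.2, 0.3, -0.9]
finger_gap: 0.455
finger_force: 25.0
```

>>> send_rows(targets=[{"dx":0,"dy":0,"dz":0,"rx":0,"ry":0,"rz":0},{"dx":0,"dy":0,"dz":0.02,"rx":0,"ry":0,"rz":0},{"dx":0,"dy":0,"dz":0.04,"rx":0,"ry":0,"rz":0},{"dx":0,"dy":0,"dz":0.05,"rx":0,"ry":0,"rz":0},{"dx":0,"dy":0,"dz":0.05,"rx":0,"ry":0,"rz":0}])

```text
clock: 26.43
ee_pos: [0.6139, -0.0136, 0.2512]
tool_rot: [-179.8, 0.0, 90.8]
wrist_force: [-1.0, 0.2, -1.3]
finger_gap: 0.453
finger_force: 25.0
```

>>> send_rows(targets=[{"dx":0,"dy":0,"dz":0.005,"rx":0,"ry":0,"rz":0},{"dx":0,"dy":0,"dz":0.015,"rx":0,"ry":0,"rz":0},{"dx":0,"dy":0,"dz":0.025,"rx":0,"ry":0,"rz":0},{"dx":0,"dy":0,"dz":0.025,"rx":0,"ry":0,"rz":0},{"dx":0,"dy":0,"dz":0.025,"rx":0,"ry":0,"rz":0}])

```text
clock: 26.85
ee_pos: [0.6149, -0.0126, 0.2276]
tool_rot: [-179.9, 0.0, 90.9]
wrist_force: [0.8, 0.3, -0.9]
finger_gap: 0.453
finger_force: 25.0
```

Run:
```python
from h import *
plan([(.6151,-.0131,.0288,1,1)])
im2=manip.camera("scene")["image"]
cv2.imwrite("pics/p5.png",cv2.resize(im2[180:400,140:480],(680,440)))
```

```text
now [ 0.6149 -0.0126  0.0641  0.8634] t 26.85 gap 39.4 F 25.0 wf [ 0.8  0.3 -0.9] rp [-1.7993e+02  1.0000e-02] j7 8.0
  dx -0.0005 dy 0.0002 dz 0.0353 rz -0.0024
 -- [ 0.6151 -0.0131  0.0288  1.    ]
```

View pics/p5.png

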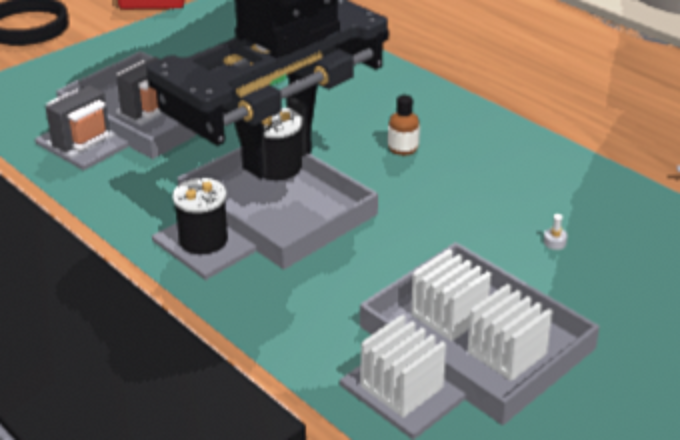

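Both heat sinks stand side by side in their bin, at (450,290) and (510,330). The capacitor hangs upright over its own bin at (280,145), and the bottle still stands at (403,125). Lowering.

>>> send_rows(targets=[{"dx":0,"dy":0,"dz":0.01,"rx":0,"ry":0,"rz":0},{"dx":0,"dy":0,"dz":0.021,"rx":0,"ry":0,"rz":0},{"dx":0,"dy":0,"dz":0.029,"rx":0,"ry":0,"rz":0},{"dx":0,"dy":0,"dz":0.0325,"rx":0,"ry":0,"rz":0},{"dx":0,"dy":0,"dz":0.0335,"rx":0,"ry":0,"rz":0}])

```text
clock: 27.32
ee_pos: [0.6147, -0.0125, 0.1933]
tool_rot: [-179.9, 0.0, 90.9]
wrist_force: [-0.6, -0.5, -1.3]
finger_gap: 0.455
finger_force: 25.0
```

>>> send_rows(targets=[{"dx":0,"dy":0,"dz":0.0005,"rx":0,"ry":0,"rz":0},{"dx":0,"dy":0,"dz":0.001,"rx":0,"ry":0,"rz":0},{"dx":0,"dy":0,"dz":0.0015,"rx":0,"ry":0,"rz":0},{"dx":0,"dy":0,"dz":0.0015,"rx":0,"ry":0,"rz":0},{"dx":0,"dy":0,"dz":0.0015,"rx":0,"ry":0,"rz":0}])

```text
clock: 27.73
ee_pos: [0.6152, -0.0126, 0.1935]
tool_rot: [180.0, -0.0, 90.9]
wrist_force: [-0.6, 0.2, -0.8]
finger_gap: 0.449
finger_force: 25.0
```

>>> send_rows(targets=[{"dx":0,"dy":0,"dz":0.0005,"rx":0,"ry":0,"rz":0},{"dx":0,"dy":0,"dz":0.001,"rx":0,"ry":0,"rz":0},{"dx":0,"dy":0,"dz":0.0013,"rx":0,"ry":0,"rz":0},{"dx":0,"dy":0,"dz":0.0013,"rx":0,"ry":0,"rz":0},{"dx":0,"dy":0,"dz":0.0013,"rx":0,"ry":0,"rz":0}])

```text
clock: 28.15
ee_pos: [0.6152, -0.0126, 0.1924]
tool_rot: [180.0, -0.0, 90.9]
wrist_force: [-3.1, -0.4, 4.5]
finger_gap: 0.455
finger_force: 25.0
```

Contact reads 4.5 N. I'll release, rise and back away.

>>> send_rows(targets=[{"dx":0,"dy":0,"dz":0,"rx":0,"ry":0,"rz":0},{"dx":0,"dy":0,"dz":0,"rx":0,"ry":0,"rz":0},{"dx":0,"dy":0,"dz":0,"rx":0,"ry":0,"rz":0},{"dx":0,"dy":0,"dz":0,"rx":0,"ry":0,"rz":0},{"dx":0,"dy":0,"dz":0,"rx":0,"ry":0,"rz":0}], gripper=88)

```text
clock: 28.57
ee_pos: [0.6151, -0.0126, 0.1918]
tool_rot: [-180.0, -0.0, 90.9]
wrist_force: [-0.3, -0.4, 0.7]
finger_gap: 0.646
finger_force: 0.0
```

>>> send_rows(targets=[{"dx":0,"dy":0,"dz":-0.005,"rx":0,"ry":0,"rz":0},{"dx":0,"dy":0,"dz":-0.02,"rx":0,"ry":0,"rz":0},{"dx":0,"dy":0,"dz":-0.05,"rx":0,"ry":0,"rz":0},{"dx":0,"dy":0,"dz":-0.085,"rx":0,"ry":0,"rz":0},{"dx":0,"dy":0,"dz":-0.12,"rx":0,"ry":0,"rz":0}])

```text
clock: 28.98
ee_pos: [0.6148, -0.0127, 0.3133]
tool_rot: [-179.9, 0.0, 90.8]
wrist_force: [1.4, 1.3, 0.2]
finger_gap: 0.655
finger_force: 0.0
```

>>> send_rows(targets=[{"dx":0,"dy":-0.02,"dz":-0.03,"rx":0,"ry":0,"rz":0},{"dx":0,"dy":-0.05,"dz":-0.05,"rx":0,"ry":0,"rz":0},{"dx":0,"dy":-0.08,"dz":-0.06,"rx":0,"ry":0,"rz":0},{"dx":0,"dy":-0.11,"dz":-0.07,"rx":0,"ry":0,"rz":0},{"dx":0,"dy":-0.12,"dz":-0.07,"rx":0,"ry":0,"rz":0}])

```text
clock: 29.4
ee_pos: [0.4927, -0.0152, 0.3841]
tool_rot: [179.9, -0.1, 90.8]
wrist_force: [0.9, -0.5, 0.4]
finger_gap: 0.652
finger_force: 0.0
```

>>> send_rows(targets=[{"dx":0,"dy":0,"dz":0,"rx":0,"ry":0,"rz":0},{"dx":0,"dy":0,"dz":0,"rx":0,"ry":0,"rz":0},{"dx":0,"dy":0,"dz":0,"rx":0,"ry":0,"rz":0},{"dx":0,"dy":0,"dz":0,"rx":0,"ry":0,"rz":0},{"dx":0,"dy":0,"dz":0,"rx":0,"ry":0,"rz":0}])

```text
clock: 29.82
ee_pos: [0.4958, -0.0143, 0.3815]
tool_rot: [-180.0, 0.0, 90.9]
wrist_force: [-0.4, 0.5, 0.4]
finger_gap: 0.661
finger_force: 0.0
```

Run:
```python
from h import *
plan([])
im2=manip.camera("scene")["image"]
cv2.imwrite("pics/p6.png",cv2.resize(im2[150:420,130:490],(800,600)))
```

```text
now [ 0.4958 -0.0143  0.218   0.8506] t 29.82 gap 57.5 F 0.0 wf [-0.4  0.5  0.4] rp [-1.7996e+02  4.0000e-02] j7 -1.0
```

View pics/p6.png

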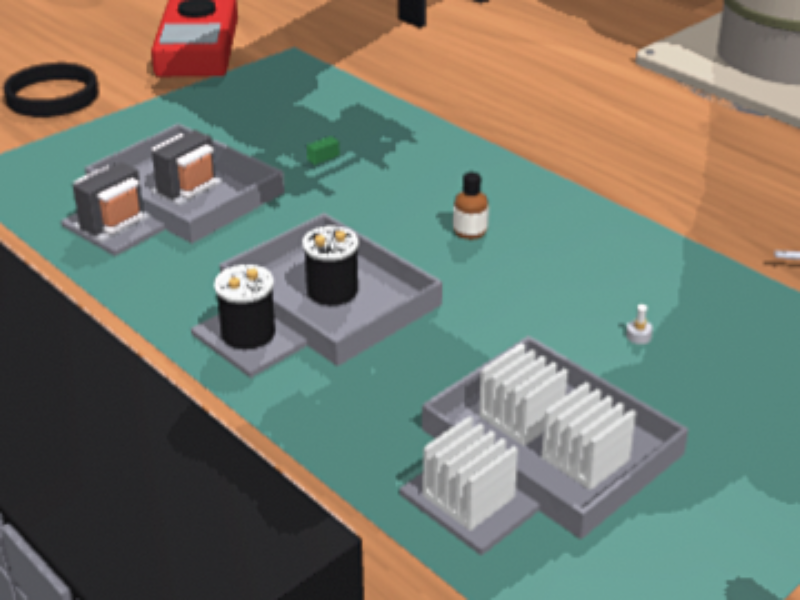

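All the parts stand upright in their bins: transformer (185,165), capacitor (330,265), heat sinks (522,390) and (590,435). The bottle stands untouched at (470,208), and the arm is clear.

```bash
python3 -c "
from station import manip
print(manip.hand_in())"
```

```text
the job is handed in; nothing more can be done
None
```

Job handed in at about 30 s: both heat sinks (side by side), the transformer and the capacitor stand upright in their matching bins, and the flux bottle is untouched.

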